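# Close and lock the sanding-disc stock case

## Task

Slide the blue cover of the stock case fully shut, turn the black wing clockwise until its yellow end points at the white mark so that it lines up with the slot below, push it fully in, then turn it on clockwise a quarter turn so that its yellow end points at the red dot and the case is locked. Do not force the wing, and leave the carton, the tin and the sanding block where they are.

Things in the scene. Friction and masses are not known exactly. Their poses are not given: they have to be found in the camera images.
- case: dark steel stock case, 200 (x) x 300 (y) x 60 mm high, open on top, fixed to the counter; origin at the centre of its underside on the counter; its x axis is across it and its y axis is the direction in which the cover opens. Position and yaw vary. It holds sanding discs that need not be touched
- cover (a joint): slide of the blue cover (204 x 300 mm, 6 mm thick, its top face 67 mm above the counter) along the case's y axis, in m: 0 = fully shut against its stop, positive = open towards the case's +y (at most 0.13). It stays where it is left; about 4 N moves it
- lip (a point): centre of the outer face (the +y face) of the red push lip on the cover's +y edge: an upright strip 140 mm long along the case's x, 8 mm thick, rising from the cover's top to 95 mm above the counter; this point is 81 mm above the counter. Pushing that face towards the case's -y shuts the cover; when shut, this point is 149 mm from the case's origin along y
- stud_top (a point): centre of the top of the black wing, on its turning axis; the wing is a bar 92 mm long, 14 mm wide and 20 mm high on a hub of 28 mm diameter, carried by the cover (when the cover is shut its axis is at case x = 0, y = +40 mm). Its top is 109 mm above the counter (underside 89 mm) when out, and 90 mm (underside 71 mm) when pushed in
- pointer (a point): middle of the end face of the yellow end of the wing, 46 mm from its axis, half-way up the bar (10 mm below its top)
- stud (a joint): turn of the wing about the vertical, in rad, growing clockwise seen from above: 0 = lined up with the slot, yellow end towards the case's -x, at the white mark on the cover; +1.57 = locked, yellow end towards the case's +y, at the red dot; range -1.5 to 1.6. It stays where it is left; about 1.5 N at its end turns it. It starts negative (yellow end between the case's -y and -x)
- plunger (a joint): how far the wing is pushed down, in m: 0 = out, 0.019 = fully in. About 5 N moves it; it stays where left. It passes only with the cover shut within about 3 mm and the wing within about 0.15 rad of lined up; else it stops hard after about 2 mm (pushed in while the cover is far open, it would keep the cover from shutting). Only fully in (last 3 mm) can the wing turn to lock; then it cannot come out
- carton: loose cardboard carton with a red band, 75 x 130 x 55 mm, beyond the case; origin at the centre of its underside. Leave alone
- tin: loose can with a yellow label, 70 mm diameter, 95 mm high, beside the case's -y end; origin at the centre of its underside. Leave alone
- sander: loose green sanding block on a cork sole, 70 x 120 x 38 mm, beyond the case; origin at the centre of its underside. Leave alone

How it is judged:
By the outcome, as a careful person would: the job done as asked, in the order asked, and still so for the second after the job is handed in, with the robot touching nothing.
It also fails if it takes over 62 s, if anything falls off the work surface, if the arm or the gripper's body presses on something with over 40 N, if the wrist force passes 120 N, or if a joint passes its speed limit or range.

## Robot

A 6-joint arm with a two-finger parallel gripper is mounted at the origin on the work surface. World frame = base frame: x ahead of the robot, y to its left, z up, the work surface at z = 0. Lengths are in m, angles in rad, forces in N, time in s.
With the tool pointing down it reaches from about 0.35 to 0.875 m from the base axis. Payload 4.2 kg.
Tool frame: the origin (TCP) lies midway between the tips of the shut fingers; the grasp point (between the pads) lies 19 mm behind it (robot.grasp_offset is the z of the grasp point in the tool frame, in m); z points along the fingers, y is the line along which they close (so a half turn about z gives the same grasp; the last joint's range is limited). The gripper opens to 87 mm and grips with 3 to 60 N. Pads are 19 mm wide; open, the fingers measure 117 mm over their backs; the gripper's body (75 mm by 190 mm) begins 51 mm behind the grasp point.
Start: joints at [-1.002, 0.385, 0.008, 0, -1.194, -0.259], TCP at [0.191, -0.595, 0.223] pointing down, gripper open.
Joint ranges: [-3.14, 3.14], [-1.21, 2.06], [-1.07, 1.41], [-3.16, 2.05], [-2.99, -0.16], [-3.1, 3.1]. Speed limits (rad/s): [2.79, 2.79, 3.14, 3.14, 3.14, 3.14].

## Interface

Orientations are given as a unit quaternion [x, y, z, w].
In Python, from plant import robot gives the robot as it stands.
- The arm moves only by the shell command python3 -m inch 'ROWS' [FORCE]. ROWS is a JSON object of lists of equal length, an entry for each row: "dp": the shift along the world's x, y, z in m, a list of three; "roll": the turn about the world's z in degrees; "claw": the opening in per cent of the stroke, from 0 (shut) to 100 (fully open). In form: {"dp": [[x, y, z], ...], "roll": [roll, ...], "claw": [claw, ...]}. A call has exactly 5 rows; each row is the pose to reach, as a shift and turn from the pose commanded when the call began; what a row does not reach only later rows make up. A row lasts 1/12 s, in which the tool goes at most 41.7 mm and 7.16 degrees, less where a joint would pass 70% of its speed; a pose out of reach is approached as far as the arm can. A call with a gripper value outside its range is refused whole. The fingers move at their own pace and stop on an object; FORCE is the grip in N (left out, the last holds). Time passes only in rows, so rows that repeat a pose let the fingers close, or fill a call up. It gives the time, the measured TCP pose, the force, the opening and the grip force at its end, in the units of the state.
- robot.state(): the state, without advancing time (a new reading comes with each control period).
- robot.get_image(name): name is "side" or "top"; returns a dict with "frame" (384x512x3 uint8, red, green, blue), "range_z" (384x512 float32, m along the optical axis (not along the pixel's ray), 0 where there is no reading), "K" (3x3 intrinsics, pixels), "R" (3x3) and "t" (3): a world point X has camera coordinates R X + t. Camera axes: x right, y down, z forward; pixel columns grow to the right and rows downward; lengths in m; the calibration is good to about 2 mm. A picture is of the moment at which its call begins.
- robot.sign_off(): hands the job in; it is judged then, once.
The state is a dict: "t": time; "q": joint angles; "dq": joint speeds; "tau": joint torques, N m; "ee_pos": TCP position; "orientation": TCP orientation; "wrist_force": force on the tool from outside, world axes, zero at the start; "wrist_torque": the same for the moment, N m; "gripper_width": finger opening in m; "grasp_force": force on a finger pad.
Only numpy, scipy, OpenCV 4.12 (cv2) and the standard library are available. Lean on these libraries where they do the work, as an engineer would, in place of code of your own. Each camera call takes 0.05 s, during which the arm holds its last target. There are 200 camera calls.

## Working session

There is one attempt and no reset: what is moved stays moved. The work goes in short steps, Python scripts to look and compute and a shell command to move; the robot and the scene stay as the last step left them, time stands still between calls to the robot, and variables do not carry over. Pictures are saved under pics/ and viewed, at most 10 in all, crops included, and the job is handed in when it is done.

```bash
mkdir -p pics; ls; python3 - <<'E'
from plant import robot
import cv2,numpy as np
for n in ("top","side"):
    d=robot.get_image(n); cv2.imwrite(f"pics/{n}0.png",d["frame"][:,:,::-1]); np.savez(f"{n}0.npz",**d)
    print(n,d["K"].tolist(),(-d["R"].T@d["t"]).round(3),d["R"].round(2).tolist())
print(robot.state())
E
```

```text
pics
top [[360.3195059983675, 0.0, 258.59260596757207], [0.0, 360.3195059983675, 190.18441609013618], [0.0, 0.0, 1.0]] [ 0.57  -0.094  0.951] [[0.03, -1.0, 0.0], [-1.0, -0.03, -0.08], [0.08, 0.0, -1.0]]
side [[467.9356663920598, 0.0, 254.45237576200543], [0.0, 467.9356663920598, 195.28707784113976], [0.0, 0.0, 1.0]] [0.164 0.512 0.796] [[-0.77, -0.64, 0.0], [-0.44, 0.53, -0.72], [0.46, -0.56, -0.69]]
{'t': 0.1, 'q': array([-1.00240475e+00,  3.85487290e-01,  6.76405395e-03, -4.12372471e-04,
       -1.19401887e+00, -2.58596942e-01]), 'dq': array([ 0.00016495, -0.00229497,  0.00315276,  0.00148828, -0.00055605,
       -0.00028739]), 'tau': array([-1.54166555e-04, -3.91689134e+01,  1.87935537e+01,  4.23189282e+00,
        1.34739137e-02, -8.04690126e-05]), 'ee_pos': array([ 0.19038161, -0.59473067,  0.22156836]), 'orientation': array([-1.54203431e-01,  9.88038622e-01,  9.67903170e-04, -2.15420351e-04]), 'wrist_force': array([ 0.53015608,  0.27226268, -0.6127219 ]), 'wrist_torque': array([-0.0129248 , -0.05892088,  0.00907545]), 'grasp_force': 0.0, 'gripper_width': 0.08697660346626873}
```

View pics/top0.png

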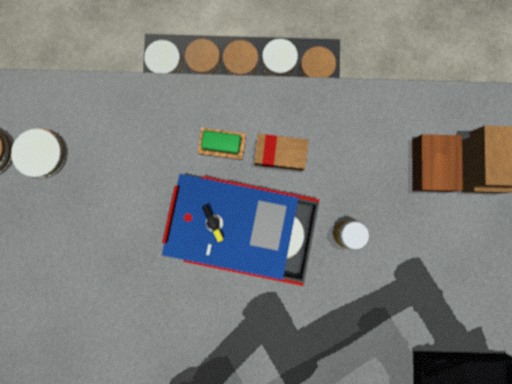

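View pics/side0.png

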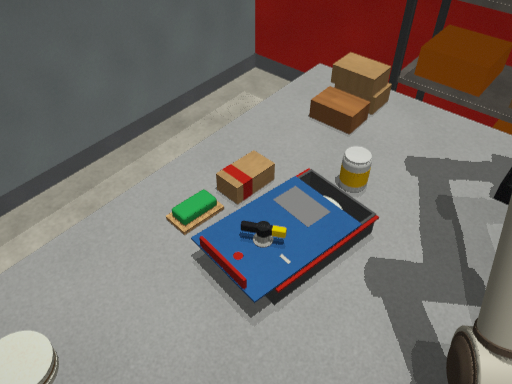

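The top view shows the cover at px (165–298, 175–280), opening towards world +y. The lip is at (172,213), the wing hub at (214,222), its yellow end at (219,236), the white mark at (209,249) and the red dot at (188,217). The case's open end is at about (310,240), with the tin at (352,234).

```bash
cat > h.py <<'E'
import numpy as np,cv2
def ray(d,uv,z):
    uv=np.atleast_2d(uv).astype(float); R,t,K=d["R"],d["t"],d["K"]
    c=-R.T@t; v=(R.T@np.linalg.inv(K)@np.c_[uv,np.ones(len(uv))].T).T
    return c+v*((z-c[2])/v[:,2])[:,None]
def masks(d):
    h=cv2.cvtColor(d["frame"],cv2.COLOR_RGB2HSV)
    r=lambda a,b:cv2.inRange(h,a,b)
    return dict(blue=r((100,120,60),(125,255,255)),red=r((0,180,90),(6,255,255))|r((174,180,90),(180,255,255)),yellow=r((24,150,120),(34,255,255)))
def blobs(m,amin=6):
    n,l,s,c=cv2.connectedComponentsWithStats(m)
    return [(c[i],s[i],l==i) for i in range(1,n) if s[i,4]>=amin]
E
python3 - <<'E'
from h import *
for n in("top","side"):
    d=dict(np.load(n+"0.npz")); m=masks(d)
    b=max(blobs(m["blue"]),key=lambda x:x[1][4]); ys,xs=np.nonzero(b[2])
    P=ray(d,np.c_[xs,ys],.067)[:,:2]; r=cv2.minAreaRect((P*1000).astype(np.float32)); print(n,"cover",r)
    for k,z in(("red",.08),("yellow",.104)):
        for c,s,mm in blobs(m[k]): print(k,c.round(1),s,ray(d,c,z)[0].round(4), "z67",ray(d,c,.067)[0].round(4))
d=dict(np.load("top0.npz"));f=d["frame"]
cv2.imwrite("pics/c0.png",cv2.resize(f[165:295,155:335],None,fx=4.4,fy=4.4,interpolation=cv2.INTER_CUBIC)[:,:,::-1])
E
```

```text
top cover ((548.947998046875, -26.487274169921875), (299.93255615234375, 203.3759307861328), 80.31795501708984)
red [269.2 150. ] [262 135  15  31 339] [ 0.7349 -0.1163  0.08  ] z67 [ 0.7373 -0.1166  0.067 ]
red [264.6 189.1] [203 177 116  25 190] [ 0.6387 -0.1076  0.08  ] z67 [ 0.6398 -0.1078  0.067 ]
red [169.9 214.3] [163 187  15  56 153] [0.5717 0.1195 0.08  ] z67 [0.5717 0.1227 0.067 ]
red [187.5 217.1] [185 214   6   7  37] [0.5662 0.0768 0.08  ] z67 [0.5661 0.0794 0.067 ]
red [292.4 281.8] [282 280  21   5  42] [ 0.4191 -0.179   0.08  ] z67 [ 0.4169 -0.1803  0.067 ]
yellow [217.9 234.7] [214 229   9  12  67] [ 5.272e-01 -5.000e-04  1.040e-01] z67 [0.5253 0.0035 0.067 ]
side cover ((547.4090576171875, -26.838912963867188), (302.6404724121094, 204.72410583496094), 80.18779754638672)
red [326.9  30. ] [ 255    0  152   72 8861] [ 0.9897 -0.8837  0.08  ] z67 [ 1.0047 -0.909   0.067 ]
red [421.2  27.7] [ 402    0   40   69 1283] [ 0.7423 -1.1157  0.08  ] z67 [ 0.7528 -1.1453  0.067 ]
red [479.9  19.5] [ 443    0   69   42 1719] [ 0.6077 -1.3202  0.08  ] z67 [ 0.6158 -1.3535  0.067 
[... 162 characters left out ...]
] z67 [ 0.5975 -0.7157  0.067 ]
red [459.7 109.6] [423  93  75  34 709] [ 0.4293 -0.6935  0.08  ] z67 [ 0.4342 -0.7154  0.067 ]
red [240.5 178.8] [223 165  29  34 360] [ 0.7043 -0.0895  0.08  ] z67 [ 0.7141 -0.1004  0.067 ]
red [302.5 172.2] [297 169  12   7  16] [ 0.6081 -0.2003  0.08  ] z67 [ 0.6162 -0.2132  0.067 ]
red [325.4 253.8] [276 216 103  76 520] [ 0.4307 -0.0289  0.08  ] z67 [ 0.4355 -0.0387  0.067 ]
red [223.9 260.1] [200 237  46  51 229] [0.5731 0.1104 0.08  ] z67 [0.5806 0.1031 0.067 ]
red [237.8 255.3] [234 252   9   7  50] [0.5603 0.0841 0.08  ] z67 [0.5675 0.0763 0.067 ]
yellow [278.5 231. ] [272 226  14  11 135] [5.255e-01 2.000e-04 1.040e-01] z67 [ 0.5449 -0.0271  0.067 ]
```

View pics/c0.png

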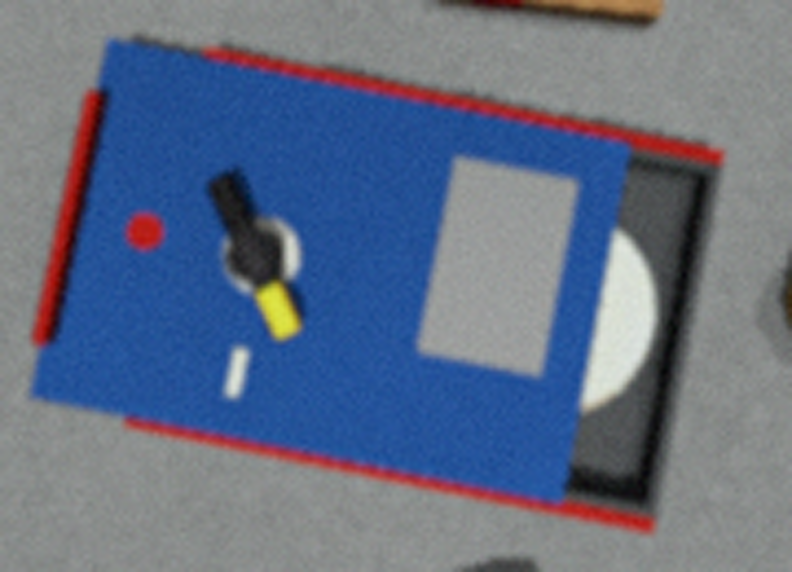

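The crop confirms it. The yellow end points between −y and −x, about 35° short of the mark, and the cover is open by roughly 50 mm.

```bash
python3 - <<'E'
from h import *
d=dict(np.load("top0.npz"))
a=np.radians(80.25); Y=np.array([np.cos(a),np.sin(a)]); X=np.array([Y[1],-Y[0]]); C=np.array([.548,-.0267])
px=lambda u,v:(155+u/4.4,165+v/4.4)
for z in(.06,.067):
  e=ray(d,[px(720,160),px(655,530)],z)[:,:2]; print("case -y end vs cover centre, along y",(e-C)@Y,(e-C)@X)
w=ray(d,[px(225,182),px(287,330)],.107)[:,:2]; v=w[1]-w[0]; ang=np.degrees(np.arctan2(v[1],v[0])); print("wing",w,w.mean(0),np.linalg.norm(v),ang%360,"stud deg",-((ang%360)-170.25))
print("axis",C+.04*Y,"lip",C+.149*Y, "white",ray(d,px(237,372),.067))
from plant import robot
R=cv2.Rodrigues
from scipy.spatial.transform import Rotation as Ro
print(Ro.from_quat(robot.state()["orientation"]).as_matrix().round(3))
E
```

```text
case -y end vs cover centre, along y [-0.20137495 -0.20345694] [ 0.10081461 -0.10744305]
case -y end vs cover centre, along y [-0.20028208 -0.20234772] [ 0.10028123 -0.10634099]
wing [[ 0.59243865  0.02885572]
 [ 0.51515367 -0.00677042]] [0.55379616 0.01104265] 0.08510105805048208 204.7483362639878 stud deg -34.498336263987795
axis [0.55477398 0.01272224] lip [0.57323308 0.12014785] white [[0.48883375 0.02417314 0.067     ]]
[[-0.952 -0.305 -0.001]
 [-0.305  0.952  0.002]
 [ 0.     0.002 -1.   ]]
```

```bash
python3 -m inch '{"dp":[[0.018,0.037,0],[0.036,0.074,0],[0.054,0.111,0],[0.072,0.148,0],[0.09,0.185,0]],"roll":[7,14,21,28,35],"claw":[0,0,0,0,0]}' 20; python3 -c "
from plant import robot;print(robot.state()['q'])"
```

```text
t: 0.52
ee_pos: [0.2807, -0.4084, 0.2221]
orientation: [-0.447, 0.895, 0.0, -0.0]
wrist_force: [1.7, 0.1, -0.1]
gripper_width: 0.0612
grasp_force: 0.0
[-6.40418953e-01  1.64328833e-01 -3.01172251e-01 -2.51449438e-04
 -1.10616128e+00 -4.36208784e-03]
```

```bash
python3 -m inch '{"dp":[[0.018,0.034,0],[0.036,0.068,0],[0.054,0.102,0],[0.072,0.136,0],[0.09,0.17,0]],"roll":[7,14,21,28,35],"claw":[0,0,0,0,0]}'; python3 -m inch '{"dp":[[0.018,0.034,0],[0.036,0.068,0],[0.054,0.102,0],[0.072,0.136,0],[0.09,0.17,0]],"roll":[7,14,21,28,35],"claw":[0,0,0,0,0]}'; python3 -m inch '{"dp":[[0.018,0.034,0],[0.036,0.068,0],[0.054,0.102,0],[0.072,0.136,0],[0.09,0.17,0]],"roll":[7,14,21,28,35],"claw":[0,0,0,0,0]}'
python3 -m inch '{"dp":[[0.015,0.03,0],[0.03,0.064,0],[0.03,0.064,-0.03],[0.03,0.064,-0.06],[0.03,0.064,-0.06]],"roll":[7,12.3,12.3,12.3,12.3],"claw":[0,0,0,0,0]}'; python3 -c "
from plant import robot;print(robot.state()['q'])"
```

```text
t: 0.93
ee_pos: [0.3707, -0.2384, 0.2225]
orientation: [-0.695, 0.719, 0.0, 0.0]
wrist_force: [0.6, -0.0, 0.6]
gripper_width: 0.0284
grasp_force: 0.0
t: 1.35
ee_pos: [0.4607, -0.0683, 0.2225]
orientation: [0.879, -0.476, -0.0, 0.0]
wrist_force: [0.6, -0.2, -0.2]
gripper_width: 0.002
grasp_force: 0.0
t: 1.77
ee_pos: [0.5508, 0.1016, 0.2222]
orientation: [0.982, -0.19, -0.0, 0.0]
wrist_force: [0.6, -0.2, 0.7]
gripper_width: 0.0004
grasp_force: 0.0
t: 2.18
ee_pos: [0.5763, 0.163, 0.1554]
orientation: [0.996, -0.087, -0.006, 0.003]
wrist_force: [-1.4, -0.7, -2.0]
gripper_width: 0.0007
grasp_force: 0.0
[ 0.54418968  0.40185973 -0.14178946 -0.00326933 -1.04109996  0.85403312]
```

```bash
python3 -m inch '{"dp":[[0,0,-0.02],[0,0,-0.04],[0,0,-0.06],[0,0,-0.08],[0,0,-0.08]],"roll":[0,0,0,0,0],"claw":[0,0,0,0,0]}'; python3 -m inch '{"dp":[[-0.002,-0.01,0],[-0.003,-0.02,0],[-0.005,-0.03,0],[-0.006,-0.035,0],[-0.007,-0.04,0]],"roll":[0,0,0,0,0],"claw":[0,0,0,0,0]}'; python3 - <<'E'
from plant import robot
import cv2,numpy as np
d=robot.get_image("side"); cv2.imwrite("pics/s1.png",cv2.resize(d["frame"][120:330,130:410],None,fx=2.5,fy=2.5)[:,:,::-1])
E
```

```text
t: 2.6
ee_pos: [0.5783, 0.1623, 0.0796]
orientation: [0.996, -0.087, -0.003, 0.002]
wrist_force: [-0.6, -0.6, -0.4]
gripper_width: 0.0
grasp_force: 0.0
t: 3.02
ee_pos: [0.5744, 0.1239, 0.0843]
orientation: [0.996, -0.087, 0.002, -0.002]
wrist_force: [-1.0, 5.6, 1.0]
gripper_width: 0.0001
grasp_force: 2.3
```

View pics/s1.png

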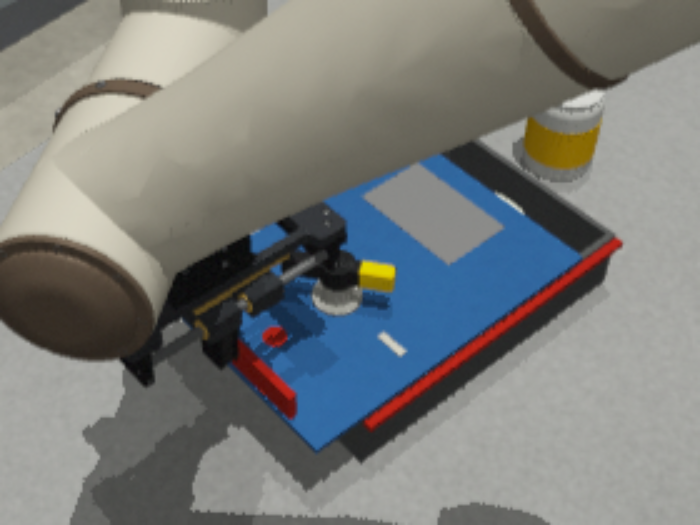

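The fingers are on the lip and the cover is moving at about 5.6 N. I'll keep pushing along the case's −y.

```bash
python3 -m inch '{"dp":[[-0.0015,-0.008,0],[-0.003,-0.016,0],[-0.0045,-0.024,0],[-0.006,-0.032,0],[-0.006,-0.032,0]],"roll":[0,0,0,0,0],"claw":[0,0,0,0,0]}'; python3 -m inch '{"dp":[[-0.0005,-0.002,0],[-0.0005,-0.004,0],[-0.001,-0.006,0],[-0.001,-0.008,0],[-0.001,-0.008,0]],"roll":[0,0,0,0,0],"claw":[0,0,0,0,0]}'
```

```text
t: 3.48
ee_pos: [0.5678, 0.0907, 0.0831]
orientation: [0.996, -0.087, 0.001, -0.0]
wrist_force: [1.8, 0.8, 0.3]
gripper_width: -0.0001
grasp_force: 0.8
t: 3.9
ee_pos: [0.5665, 0.0835, 0.0824]
orientation: [0.996, -0.087, -0.0, 0.0]
wrist_force: [0.8, 2.0, 1.7]
gripper_width: 0.0004
grasp_force: 1.5
```

```bash
python3 -m inch '{"dp":[[-0.0005,-0.002,0],[-0.0005,-0.003,0],[-0.001,-0.004,0],[-0.001,-0.005,0],[-0.001,-0.005,0]],"roll":[0,0,0,0,0],"claw":[0,0,0,0,0]}'; python3 -m inch '{"dp":[[0,-0.001,0],[-0.0005,-0.002,0],[-0.0005,-0.003,0],[-0.0005,-0.004,0],[-0.0005,-0.004,0]],"roll":[0,0,0,0,0],"claw":[0,0,0,0,0]}'
```

```text
t: 4.32
ee_pos: [0.5656, 0.0786, 0.0824]
orientation: [0.996, -0.087, 0.0, 0.0]
wrist_force: [1.7, 3.5, 1.3]
gripper_width: 0.0004
grasp_force: 1.7
t: 4.73
ee_pos: [0.5652, 0.076, 0.0825]
orientation: [0.996, -0.087, 0.0, -0.001]
wrist_force: [0.5, 8.1, -0.4]
gripper_width: 0.0003
grasp_force: 4.2
```

```bash
python3 -m inch '{"dp":[[0,-0.001,0],[0,-0.002,0],[0,-0.003,0],[0,-0.003,0],[0,-0.003,0]],"roll":[0,0,0,0,0],"claw":[0,0,0,0,0]}'
```

```text
t: 5.15
ee_pos: [0.5653, 0.0759, 0.0825]
orientation: [0.996, -0.087, 0.001, -0.003]
wrist_force: [-1.7, 18.5, 0.4]
gripper_width: 0.0005
grasp_force: 8.7
```

The cover is against its stop: 18.5 N with no further motion. I'll back off, rise and look.

```bash
python3 -m inch '{"dp":[[0.002,0.015,0],[0.005,0.03,0],[0.005,0.03,0.04],[0.005,0.03,0.08],[0.005,0.03,0.12]],"roll":[0,0,0,0,0],"claw":[0,0,0,0,0]}';  python3 -m inch '{"dp":[[0,0.03,0.02],[0,0.06,0.04],[0,0.09,0.04],[0,0.12,0.04],[0,0.12,0.04]],"roll":[7,14,21,28,35],"claw":[0,0,0,0,0]}'; cat >look.py <<'E'
from h import *
from plant import robot
import sys
def look(tag,view=True):
  for n in("top","side"):
    d=robot.get_image(n); np.savez(f"{n}{tag}.npz",**d); m=masks(d)
    for k,z in(("blue",.067),("red",.067),("yellow",.107)):
        for c,s,mm in blobs(m[k],15):
            P=ray(d,c,z)[0]
            if .4<P[0]<.75 and -.25<P[1]<.2:
                ys,xs=np.nonzero(mm); r=cv2.minAreaRect((ray(d,np.c_[xs,ys],z)[:,:2]*1000).astype(np.float32))
                print(n,k,c.round(1),s[4],P.round(4),np.round(r[0],1),np.round(r[1],1),round(r[2],1))
    cv2.imwrite(f"pics/{n}{tag}.png",d["frame"][:,:,::-1])
  return
look(sys.argv[1])
E
python3 look.py 2; python3 -c "
import cv2,numpy as np
a=cv2.imread('pics/top2.png')[150:300,140:350];b=cv2.imread('pics/side2.png')[140:320,170:422]
cv2.imwrite('pics/m2.png',np.vstack([cv2.resize(a,(420,300)),cv2.resize(b,(420,300))]))"
```

```text
t: 5.57
ee_pos: [0.5687, 0.1011, 0.2026]
orientation: [0.996, -0.087, -0.003, 0.002]
wrist_force: [0.7, 0.5, -0.5]
gripper_width: 0.0009
grasp_force: 0.0
t: 5.98
ee_pos: [0.5695, 0.2254, 0.2418]
orientation: [0.975, 0.222, -0.001, 0.001]
wrist_force: [0.5, -1.0, -1.1]
gripper_width: 0.0005
grasp_force: 0.0
top blue [247.6 231. ] 7933 [ 0.536  -0.0686  0.067 ] [538.5 -77.9] [297.9 199.9] 80.1
top red [269.1 150.1] 339 [ 0.7371 -0.1164  0.067 ] [ 737.4 -116.5] [28.9 73.5] 84.4
top red [258.6 187.7] 164 [ 0.6427 -0.0928  0.067 ] [642.6 -93.6] [281.1   3.9] 80.1
top red [191.9 218.9] 165 [0.5621 0.0684 0.067 ] [563.4  68.1] [  7.2 137.9] 80.1
top red [209.1 221.4] 38 [0.557  0.0261 0.067 ] [557.9  26.3] [14.7 14.7] 2.0
top yellow [240.2 239. ] 70 [ 0.5188 -0.0531  0.107 ] [518.5 -53.4] [25.9 13.5] 28.4
side blue [294.8 226.2] 7267 [ 0.5267 -0.0599  0.067 ] [538.4 -78.3] [301.8 204.7] 80.2
side red [240.5 178.8] 359 [ 0.7143 -0.1005  0.067 ] [ 712.  -100.4] [ 44.9 120.1] 67.2
side red [324.9 254.3] 539 [ 0.4357 -0.0371  0.067 ] [432.6 -53.1] [294.1  10.2] 80.2
side red [246.3 247. ] 216 [0.5686 0.0492 0.067 ] [572.8  48.3] [ 15.  155.6] 76.3
side red [258.1 242. ] 49 [0.5586 0.0236 0.067 ] [558.7  23.7] [16.4 16.1] 39.8
side yellow [297.9 218.6] 128 [ 0.5144 -0.0496  0.107 ] [514.9 -49.4] [28.8 26.8] 26.8
```

View pics/m2.png

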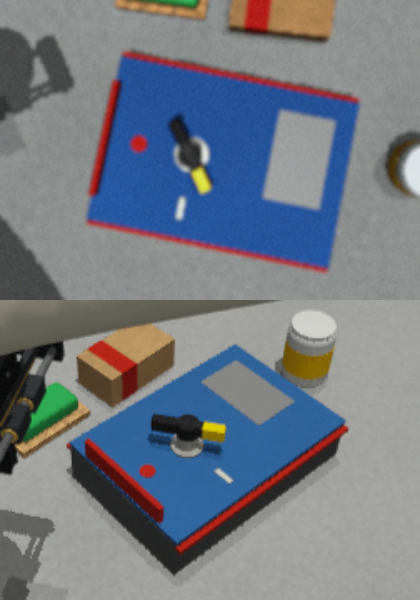

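The cover is now fully shut, with its centre at (0.5385, −0.078). The wing axis is at (0.5453, −0.0386) and the yellow arm at world angle 204.5°. I'll move over the yellow arm, 30 mm from the axis.

```bash
python3 -m inch '{"dp":[[-0.007,-0.038,0],[-0.014,-0.076,0],[-0.021,-0.114,0],[-0.028,-0.152,0],[-0.035,-0.19,0]],"roll":[0,0,0,0,0],"claw":[50,50,50,50,50]}' 20;  python3 -m inch '{"dp":[[-0.007,-0.038,0],[-0.0165,-0.084,0],[-0.0165,-0.084,-0.04],[-0.0165,-0.084,-0.07],[-0.0165,-0.084,-0.07]],"roll":[0,0,0,0,0],"claw":[50,50,50,50,50]}';python3 -m inch '{"dp":[[0,0,0],[0,0,0],[0,0,0],[0,0,0],[0,0,0]],"roll":[0,0,0,0,0],"claw":[50,50,50,50,50]}'; python3 -c "
from plant import robot;print(robot.state()['q'],robot.state()['ee_pos'])"
```

```text
t: 6.5
ee_pos: [0.5335, 0.0289, 0.2422]
orientation: [0.977, 0.215, -0.001, 0.001]
wrist_force: [0.1, -0.3, 0.2]
gripper_width: 0.0263
grasp_force: 0.0
t: 6.92
ee_pos: [0.5128, -0.0546, 0.1666]
orientation: [0.977, 0.213, -0.007, -0.001]
wrist_force: [-0.3, -0.2, -1.3]
gripper_width: 0.0432
grasp_force: 0.0
t: 7.33
ee_pos: [0.5194, -0.0517, 0.1739]
orientation: [0.976, 0.217, 0.001, 0.0]
wrist_force: [0.2, -0.6, 0.7]
gripper_width: 0.0436
grasp_force: 0.0
[ 2.12065592e-01  2.51805145e-01 -3.17422405e-01  2.75635621e-04
 -9.99026217e-01  1.79630645e+00] [ 0.51935832 -0.05171518  0.17391913]
```

```bash
python3 -m inch '{"dp":[[-0.001,0,-0.025],[-0.001,0,-0.05],[-0.001,0,-0.07],[-0.001,0,-0.083],[-0.001,0,-0.083]],"roll":[0,0,0,0,0],"claw":[50,50,50,50,50]}'; python3 -m inch '{"dp":[[0,0,0],[0,0,0],[0,0,0],[0,0,0],[0,0,0]],"roll":[0,0,0,0,0],"claw":[30,10,0,0,0]}' 12; python3 -m inch '{"dp":[[0,0,0],[0,0,0],[0,0,0],[0,0,0],[0,0,0]],"roll":[0,0,0,0,0],"claw":[0,0,0,0,0]}' 12
python3 - <<'E'
import numpy as np
# arc about the axis from the yellow arm at 204.5 deg: shifts for clockwise rolls
ax=np.array([.5453,-.0386]);r=.03
p=lambda a:ax+r*np.array([np.cos(np.radians(a)),np.sin(np.radians(a))])
for a0,l in((204.5,[7,14,21,28,34.5]),(170,range(5,96,5))):
    for x in l: print(a0,x,(p(a0-x)-p(a0)).round(4))
E
```

```text
t: 7.75
ee_pos: [0.5158, -0.0521, 0.0873]
orientation: [0.976, 0.217, -0.003, -0.0]
wrist_force: [-0.7, -0.0, 0.5]
gripper_width: 0.0433
grasp_force: 0.0
t: 8.17
ee_pos: [0.5181, -0.0521, 0.0905]
orientation: [0.976, 0.217, 0.001, 0.0]
wrist_force: [-0.0, -0.9, 1.0]
gripper_width: 0.0179
grasp_force: 0.0
t: 8.58
ee_pos: [0.518, -0.0524, 0.09]
orientation: [0.976, 0.217, 0.0, 0.0]
wrist_force: [0.1, -3.2, 3.8]
gripper_width: 0.0142
grasp_force: 12.0
204.5 7 [-0.0013  0.0034]
204.5 14 [-0.0022  0.007 ]
204.5 21 [-0.0026  0.0106]
204.5 28 [-0.0026  0.0143]
204.5 34.5 [-0.0022  0.0177]
170 5 [0.0006 0.0026]
170 10 [0.0014 0.0051]
170 15 [0.0024 0.0075]
170 20 [0.0036 0.0098]
170 25 [0.005 0.012]
170 30 [0.0066 0.0141]
170 35 [0.0083 0.016 ]
170 40 [0.0103 0.0178]
170 45 [0.0123 0.0194]
170 50 [0.0145 0.0208]
170 55 [0.0169 0.022 ]
170 60 [0.0193 0.023 ]
170 65 [0.0218 0.0238]
170 70 [0.0243 0.0243]
170 75 [0.0269 0.0247]
170 80 [0.0295 0.0248]
170 85 [0.0322 0.0247]
170 90 [0.0348 0.0243]
170 95 [0.0373 0.0238]
```

The bar is gripped: width 14.2 mm at 12 N. Next is the clockwise turn to the mark.

```bash
python3 -m inch '{"dp":[[-0.0007,0.002,0],[-0.0013,0.0034,0],[-0.0018,0.0052,0],[-0.0022,0.007,0],[-0.0024,0.0088,0]],"roll":[-4,-7,-10.5,-14,-17.5],"claw":[0,0,0,0,0]}'; python3 -m inch '{"dp":[[-0.0002,0.0018,0],[-0.0002,0.0036,0],[-0.0002,0.0055,0],[0,0.0072,0],[0.0002,0.0089,0]],"roll":[-3.5,-7,-10.5,-14,-17],"claw":[0,0,0,0,0]}';python3 -m inch '{"dp":[[0,0,0],[0,0,0],[0,0,0],[0,0,0],[0,0,0]],"roll":[0,0,0,0,0],"claw":[0,0,0,0,0]}'
python3 look.py 3;python3 -c "
import cv2,numpy as np
a=cv2.imread('pics/top3.png')[150:300,140:350];b=cv2.imread('pics/side3.png')[140:320,170:422]
cv2.imwrite('pics/m3.png',np.vstack([cv2.resize(a,(420,300)),cv2.resize(b,(420,300))]))"
```

```text
t: 9.0
ee_pos: [0.5155, -0.0438, 0.0899]
orientation: [0.998, 0.065, 0.0, 0.0]
wrist_force: [-0.1, -4.1, 3.4]
gripper_width: 0.0138
grasp_force: 12.0
t: 9.42
ee_pos: [0.5157, -0.035, 0.0898]
orientation: [0.996, -0.084, 0.0, 0.0]
wrist_force: [0.1, -3.2, 3.3]
gripper_width: 0.0137
grasp_force: 12.0
t: 9.83
ee_pos: [0.5157, -0.0347, 0.0897]
orientation: [0.997, -0.082, 0.0, 0.0]
wrist_force: [1.0, -4.4, 3.3]
gripper_width: 0.014
grasp_force: 12.0
top blue [259.2 222.1] 4940 [ 0.5585 -0.0965  0.067 ] [538.8 -77.7] [297.8 200.1] 80.1
top blue [253.1 246.9] 175 [ 0.4979 -0.0832  0.067 ] [498.5 -82.8] [27.1 45.2] 86.2
top red [269.2 149.9] 340 [ 0.7374 -0.1166  0.067 ] [ 737.4 -116.5] [28.7 73.5] 84.7
top red [258.5 187.7] 165 [ 0.6428 -0.0926  0.067 ] [642.8 -93.6] [281.1   3.4] 80.1
top red [195.2 202. ] 63 [0.6035 0.0619 0.067 ] [604.7  62.2] [ 7.7 53.3] 80.9
side blue [297.7 235.6] 5432 [ 0.5067 -0.0425  0.067 ] [538.5 -77.9] [301.8 204.7] 80.2
side red [329.3 251.2] 514 [ 0.4333 -0.0493  0.067 ] [431.5 -58.2] [283.8  10.5] 80.2
side red [232.9 234.6] 97 [0.6116 0.0416 0.067 ] [611.5  41.6] [ 7.3 77.2] 80.1
side red [257.9 242.3] 48 [0.5584 0.0245 0.067 ] [558.7  23.7] [16.4 16.1] 39.8
side red [263.2 263.3] 23 [0.5161 0.0595 0.067 ] [514.3  59.1] [ 9.3 24.9] 67.2
side yellow [296.2 226.8] 52 [ 0.5038 -0.029   0.107 ] [503.  -29.1] [10.  27.2] 36.2
```

View pics/m3.png

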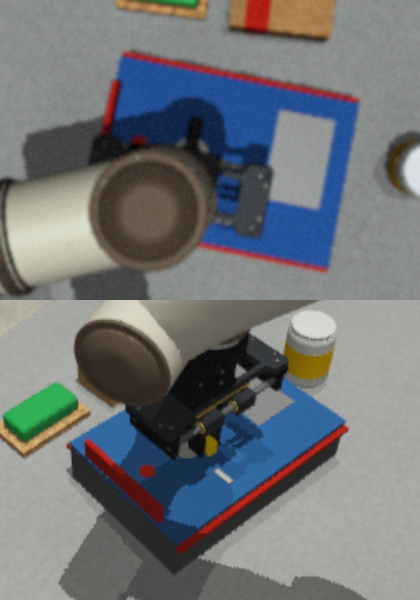

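The wing is in line: the far black end is square to the case and the yellow end is towards the white mark at side crop (222,476). I'll push down in small steps.

```bash
python3 -m inch '{"dp":[[0,0,0],[0,0,-0.0015],[0,0,-0.003],[0,0,-0.0045],[0,0,-0.006]],"roll":[0,0,0,0,0],"claw":[0,0,0,0,0]}' 25; python3 -m inch '{"dp":[[0,0,-0.001],[0,0,-0.002],[0,0,-0.003],[0,0,-0.004],[0,0,-0.004]],"roll":[0,0,0,0,0],"claw":[0,0,0,0,0]}'
```

```text
t: 10.35
ee_pos: [0.5157, -0.0345, 0.0835]
orientation: [0.997, -0.082, 0.0, -0.0]
wrist_force: [2.5, -4.9, 4.7]
gripper_width: 0.0136
grasp_force: 25.0
t: 10.77
ee_pos: [0.5157, -0.0345, 0.0794]
orientation: [0.997, -0.082, 0.0, -0.0]
wrist_force: [2.3, -4.7, 1.8]
gripper_width: 0.0138
grasp_force: 25.0
```

```bash
python3 -m inch '{"dp":[[0,0,-0.0015],[0,0,-0.003],[0,0,-0.0045],[0,0,-0.006],[0,0,-0.007]],"roll":[0,0,0,0,0],"claw":[0,0,0,0,0]}'; python3 -m inch '{"dp":[[0,0,-0.001],[0,0,-0.002],[0,0,-0.003],[0,0,-0.0035],[0,0,-0.0035]],"roll":[0,0,0,0,0],"claw":[0,0,0,0,0]}'
```

```text
t: 11.18
ee_pos: [0.5157, -0.0345, 0.0725]
orientation: [0.997, -0.082, 0.0, -0.0]
wrist_force: [2.8, -4.6, 3.7]
gripper_width: 0.0137
grasp_force: 25.0
t: 11.6
ee_pos: [0.5156, -0.0345, 0.0709]
orientation: [0.997, -0.082, 0.0, 0.0]
wrist_force: [-1.9, -3.2, 15.5]
gripper_width: 0.0141
grasp_force: 25.0
```

```bash
python3 -m inch '{"dp":[[0,0,0.0005],[0,0,0.001],[0,0,0.0012],[0,0,0.0012],[0,0,0.0012]],"roll":[0,0,0,0,0],"claw":[0,0,0,0,0]}'; python3 look.py 4 | grep yell;python3 -c "
import cv2,numpy as np
a,b=[cv2.resize(cv2.imread(f'pics/side{i}.png')[195:265,250:340],None,fx=4,fy=4) for i in (3,4)]
cv2.imwrite('pics/m4.png',np.hstack([a,b]))"
```

```text
t: 12.02
ee_pos: [0.5156, -0.0345, 0.071]
orientation: [0.997, -0.082, 0.0, 0.0]
wrist_force: [1.2, -4.0, 8.7]
gripper_width: 0.0136
grasp_force: 25.0
side yellow [295.4 233.3] 46 [ 0.4948 -0.0142  0.107 ] [495.1 -14.8] [ 9.8 26.6] 35.9
```

View pics/m4.png

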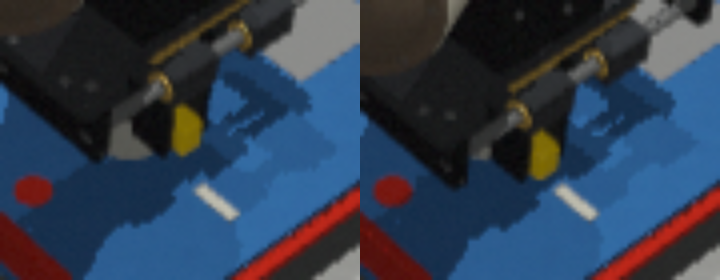

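The yellow end went down about 6.5 px together with the fingers, without slipping, so the wing is fully in. Now the quarter turn.

```bash
python3 -m inch '{"dp":[[0.0006,0.0026,0],[0.0014,0.0051,0],[0.0024,0.0075,0],[0.0036,0.0098,0],[0.005,0.012,0]],"roll":[-5,-10,-15,-20,-25],"claw":[0,0,0,0,0]}'; python3 -m inch '{"dp":[[0.0016,0.0021,0],[0.0033,0.004,0],[0.0053,0.0058,0],[0.0073,0.0074,0],[0.0095,0.0088,0]],"roll":[-5,-10,-15,-20,-25],"claw":[0,0,0,0,0]}'
```

```text
t: 12.53
ee_pos: [0.5205, -0.0224, 0.071]
orientation: [0.955, -0.298, 0.0, 0.0]
wrist_force: [1.1, -4.0, 8.3]
gripper_width: 0.014
grasp_force: 25.0
t: 12.95
ee_pos: [0.5298, -0.0137, 0.071]
orientation: [0.868, -0.497, 0.0, 0.0]
wrist_force: [-0.2, -4.5, 8.9]
gripper_width: 0.0138
grasp_force: 25.0
```

Turning freely with low forces, so I'll finish the turn.

```bash
python3 -m inch '{"dp":[[0.0024,0.0012,0],[0.0048,0.0022,0],[0.0073,0.003,0],[0.0098,0.0035,0],[0.0124,0.0039,0]],"roll":[-5,-10,-15,-20,-25],"claw":[0,0,0,0,0]}'; python3 -m inch '{"dp":[[0.0026,0.0001,0],[0.0053,0,0],[0.0079,-0.0004,0],[0.0082,-0.0004,0],[0.0082,-0.0004,0]],"roll":[-5,-10,-15,-15.7,-15.7],"claw":[0,0,0,0,0]}'
```

```text
t: 13.37
ee_pos: [0.542, -0.0098, 0.071]
orientation: [0.74, -0.673, -0.0, 0.0]
wrist_force: [-1.1, -3.4, 9.0]
gripper_width: 0.0139
grasp_force: 25.0
t: 13.78
ee_pos: [0.55, -0.0102, 0.0709]
orientation: [-0.642, 0.767, 0.0, -0.001]
wrist_force: [-0.5, -2.9, 8.7]
gripper_width: 0.0139
grasp_force: 25.0
```

The wing is at 80°, on target. I'll release, rise and move clear.

```bash
python3 -m inch '{"dp":[[0,0,0],[0,0,0],[0,0,0],[0,0,0],[0,0,0]],"roll":[0,0,0,0,0],"claw":[50,50,50,50,50]}'; python3 -m inch '{"dp":[[0,0,0.02],[0,0,0.05],[0,0,0.09],[0,0,0.13],[0,0,0.16]],"roll":[0,0,0,0,0],"claw":[50,50,50,50,50]}'; python3 -m inch '{"dp":[[0,0.04,0],[0,0.08,0],[0,0.12,0],[0,0.16,0],[0,0.2,0]],"roll":[0,0,0,0,0],"claw":[50,50,50,50,50]}';python3 -m inch '{"dp":[[0,0.04,0],[0,0.08,0],[0,0.08,0],[0,0.08,0],[0,0.08,0]],"roll":[0,0,0,0,0],"claw":[50,50,50,50,50]}'
python3 look.py 5;python3 -c "
import cv2,numpy as np
a=cv2.imread('pics/top5.png')[150:300,140:350];b=cv2.imread('pics/side5.png')[140:320,170:422]
cv2.imwrite('pics/m5.png',np.vstack([cv2.resize(a,(420,300)),cv2.resize(b,(420,300))]))"
```

```text
t: 14.2
ee_pos: [0.5497, -0.01, 0.0695]
orientation: [-0.642, 0.767, 0.001, -0.001]
wrist_force: [-1.6, 0.8, 0.6]
gripper_width: 0.0386
grasp_force: 0.0
t: 14.62
ee_pos: [0.551, -0.0101, 0.2335]
orientation: [-0.642, 0.767, -0.001, 0.001]
wrist_force: [0.8, -0.8, 0.3]
gripper_width: 0.0436
grasp_force: 0.0
t: 15.03
ee_pos: [0.5498, 0.1915, 0.2301]
orientation: [-0.642, 0.767, 0.0, -0.0]
wrist_force: [0.2, 0.3, 1.0]
gripper_width: 0.0432
grasp_force: 0.0
t: 15.45
ee_pos: [0.5499, 0.2698, 0.2295]
orientation: [-0.642, 0.767, 0.0, -0.001]
wrist_force: [0.6, 0.3, 0.2]
gripper_width: 0.0437
grasp_force: 0.0
top blue [247.3 231. ] 7947 [ 0.5359 -0.0679  0.067 ] [538.7 -77. ] [298.  199.7] 80.1
top red [269.1 150. ] 338 [ 0.7373 -0.1165  0.067 ] [ 737.4 -116.3] [28.6 73.5] 84.2
top red [258.3 187.6] 161 [ 0.6429 -0.092   0.067 ] [642.8 -93.6] [281.1   3.4] 80.1
top red [191.6 218.3] 158 [0.5634 0.0691 0.067 ] [563.3  69.1] [  6.7 137.4] 80.1
top red [208.6 221.5] 34 [0.5568 0.0273 0.067 ] [557.9  27.6] [14.7 12.2] 2.0
top yellow [221.6 223.9] 61 [ 0.5524 -0.0086  0.107 ] [552.6  -8.7] [26.5 12.6] 82.1
side blue [294.1 228.2] 7113 [ 0.5246 -0.0545  0.067 ] [539.3 -77.5] [301.8 206. ] 80.2
side red [325.5 253.7] 513 [ 0.4355 -0.0391  0.067 ] [433.1 -53.2] [294.1   9.1] 80.2
side red [245.2 246.3] 200 [0.5714 0.0493 0.067 ] [572.8  48.3] [ 15.  155.6] 76.3
side red [257.7 242.4] 47 [0.5585 0.025  0.067 ] [558.8  23.7] [16.4 16.1] 39.8
side yellow [270.7 229.3] 109 [0.5388 0.0087 0.107 ] [538.7   9.2] [34.  20.3] 80.8
```

View pics/m5.png

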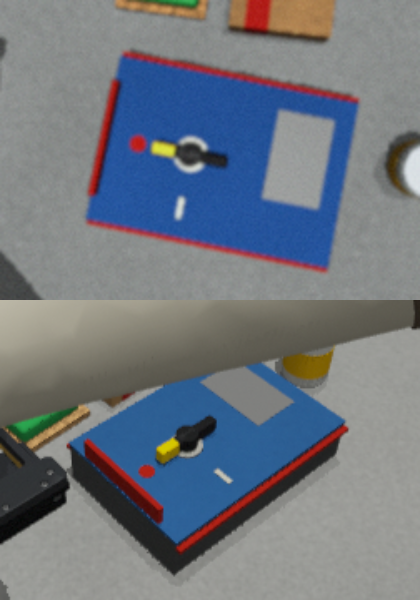

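The wing lies low with its yellow end, crop (163,148), pointing at the red dot at (138,143). The cover is shut to within about 1 mm, the carton's position is unchanged, and the tin and block look undisturbed.

```bash
python3 -c "
from plant import robot;print(robot.sign_off())"
```

```text
the job is handed in; nothing more can be done
None
```

I shut the cover, pushed the wing fully in and turned it to the red dot so the case is locked, then handed the job in at about 15.5 s; the cover may sit about 1 mm off its stop, and the carton, tin and sanding block were left where they were.

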